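Calibrate the dispensary scale behind its service cover

TASK

Calibrate the dispensing scale: take the tablet spatula that lies across the counting tray, lever up the scale's flush service cover with its blade through the notch at the cover's edge, swing the cover open past upright so that it stays, and lay the spatula flat across the tray again. Then, with the pan still empty, press the round zero key under the cover fully down; after that set the larger brass weight gently upright in the middle of the pan and press the square span key fully down. Leave the cover open and the weight on the pan, do not start the cover with the fingers, and leave the small weight and the other things on the desk where they are.

Things in the scene. Friction and masses are not known exactly. Their poses are not given: they have to be found in the camera images.
- scale: White bench scale, 240 (x) x 200 (y) mm, fixed; origin at the centre of its underside, x points from the operator's panel (front) to the pan (rear). The front panel (x from -120 to -36 mm) has its flat top 42 mm up, the rear housing 45 mm. The flush display is in the left half of the panel, the service cover in the right half.
- pan_centre (a point): Centre of the top face of the round metal pan, 116 mm in diameter, 58 mm above the desk; at x +45, y 0 mm of the scale.
- notch (a point): Middle of the free edge of the shut cover, level with the panel's top; fixed to the scale, axes as the scale's. From here a notch is sunk in the panel: 12 mm long (to the scale's +y), 32 mm wide, 20 mm deep, open under the cover into its 20 mm deep well. So short that a 2 mm blade gets under the cover only if it points 25 to 50 degrees down toward the scale's -y; its outer rim is the fulcrum.
- cover_hinge (a point): Middle of the cover's hinge axis, level with the panel's top, 52 mm from the notch edge on the scale's -y side; the hinge line runs along the scale's x.
- cover_edge (a point): Middle of the cover's free edge (upper face), moves with the cover. The cover is a white plate, 70 (along the hinge) x 52 x 2.5 mm, flush with the panel when shut.
- cover (a joint): Angle of the service cover: 0 shut and flush, grows as the free edge rises, 1.57 upright, stop at 2.0. The stiff hinge (about 0.03 N m) holds it where it is left.
- zero_key_top (a point): Centre of the top of the round zero key (15 mm diameter), in the well under the cover toward the front of the scale, 27 mm from the hinge line; its top is 4.5 mm below the panel's top and 2 mm below the shut cover.
- zero_key (a joint): Travel of the round zero key: 0 up, 0.004 m fully down (about 4 N); springs back.
- span_key_top (a point): Centre of the top of the square span key (14 x 14 mm), in the well 38 mm behind the round key (scale's +x), same height.
- span_key (a joint): Travel of the square span key: 0 up, 0.004 m fully down (about 4 N); springs back.
- count_tray: Green counting tray, 115 (x) x 170 (y) mm, walls 4 mm thick and 16 mm high, floor 2 mm; loose, origin at the centre of its underside. The spatula lies across its two long walls (along the tray's x).
- spatula: Tablet spatula, 177 mm long, 30 g; origin at the middle of its length and width on its underside, z up. The handle is on the +y half (y from 18 to 88 mm), 14 mm wide and 8 mm thick; the flat steel blade runs to y = -88 mm, 20 mm wide and 2 mm thick. At the start its underside is 16 mm above the desk.
- spatula_tip (a point): End of the spatula's blade, at y = -88 mm, z = 1 mm of the spatula.
- spatula_handle (a point): Good place to grip the spatula: middle of the handle's front part, y = +30 mm, z = 4 mm of the spatula, between the tray's walls at the start (they stand 50 to 54 mm to either side of the tray's middle).
- weight_block: Wooden block, 66 (x) x 120 (y) x 18 mm high, fixed, with two round recesses 8 mm deep that hold the brass weights; origin at the centre of its underside.
- big_weight: Larger brass check weight, 200 g: cylinder of 33 mm diameter to 32 mm height, a neck, and a round knob of 22 mm diameter from 41 to 48 mm, 49 mm in all; origin at the centre of its underside, which starts 10 mm above the desk in the block.
- small_weight: Smaller brass weight, 26 mm in diameter and 39 mm high, 100 g, in the block's other recess; not used. Origin at the centre of its underside.
- date_stamp: Wooden rubber stamp with turned handle, 26x52x66 mm; bystander.
- stapler: Blue stapler, 34x126x40 mm; bystander.
- blister_0: Blister strip of red tablets, 40x96x6 mm; bystander.

How it is judged:
By the outcome, as a careful person would: the job done as asked, in the order asked, and still so for the second after the job is handed in, with the robot touching nothing.
It also fails if it takes over 72 s, if anything falls off the work surface, if the arm or the gripper's body presses on something with over 40 N, if the wrist force passes 120 N, or if a joint passes its speed limit or range.

ROBOT

A 7-joint arm with a two-finger parallel gripper is mounted at the origin on a cart in front of the work surface, level with it; the furniture and walls round the work are solid. World frame = base frame: x ahead of the robot, y to its left, z up, the work surface at z = 0. Lengths are in m, angles in rad, forces in N, time in s.
With the tool pointing down it reaches from about 0.425 to 1.025 m from the base axis. Payload 3.6 kg.
Tool frame: the origin (TCP) lies at the very end of the fingers, on their centre line; the grasp point (between the pads) lies 19 mm behind it; x points along the fingers, z is the direction in which the jaws open and shut, and the axes are right-handed (so a half turn about x gives the same grasp; the last joint's range is limited). The gripper opens to 85 mm and grips with 20 to 120 N. Pads are 22 mm wide; open, the fingers measure 114 mm over their backs; the gripper's body (76 mm by 85 mm) begins 54 mm behind the grasp point. The pads swing forward as they close: fully open they stand 13 mm farther back than shut.
Start: joints at [1.046, 0.591, 0.048, 1.609, -0.033, 0.943, -0.034], TCP at [0.303, -0.659, 0.231] pointing down, gripper open.
Joint ranges: [-2.69, 2.69], [-0.47, 2.24], [-1.27, 1.36], [0.19, 2.51], [-1.53, 4.68], [0.08, 2.07], [-3.09, 3.09]. Speed limits (rad/s): [2.57, 2.57, 3.14, 3.14, 3.14, 3.14, 3.14].

INTERFACE

Orientations are given as a unit quaternion [w, x, y, z].
In Python, from cell import env, vision, job, nets gives the robot as it stands. The module is installed in compiled form; this text tells all that it offers.
- The arm moves only by the tool drive_tool, never from a script. Its argument "rows" is a list that holds one entry, the list of rows, each a list of 7 numbers: the shift along the world's x, y, z in mm, then the turn, a rotation vector about the world's x, y, z in degrees, then the closure, from 0 (fully open) to 1 (shut). A call has 1 to 20 rows; each row is the pose to reach, as a shift and turn from the pose commanded when the call began; what a row does not reach only later rows make up. A row lasts 1/10 s, in which the tool goes at most 50 mm and 8.59 degrees, less where a joint would pass 70% of its speed; a pose out of reach is approached as far as the arm can. A call with a gripper value outside its range is refused whole. The fingers move at their own pace and stop on an object; "grip_force" is the grip in N (left out, the last holds). Time passes only in rows, so rows that repeat a pose let the fingers close. It gives the time, the measured TCP pose, the force and the opening at its end, in the units of the state.
- env.observe(): the state, without advancing time (a new reading comes with each control period).
- vision.grab_frame(name): name is "side" or "top" or "wrist"; returns (picture, depth): 400x640x3 uint8, red, green, blue; 400x640 float32, m along the optical axis (not along the pixel's ray), 0 where there is no reading.
- vision.camera_info(name): a dict with "mtx" (3x3 intrinsics, pixels), "D" ([k1, k2, p1, p2, k3] as OpenCV has them; the pictures are not rectified), "R" (3x3) and "t" (3): a world point X has camera coordinates R X + t. Camera axes: x right, y down, z forward; pixel columns grow to the right and rows downward; lengths in m; the calibration is good to about 2 mm. A picture is of the moment at which its call begins: read the wrist's pose just before it. camera_info takes no time and is no camera call; for the wrist camera it gives the pose at the moment of the call.
- job.finish_job(): hands the job in, once; it reports no verdict.
Trained networks look in the newest picture that a camera, given by its name, has taken for a name from the list of things; names that differ only in an ending like _2 or _b are one class to them, and where a whole thing is asked for, a point or a joint stands for the part that bears it (a point fixed in the world has none). Each returns a list of dicts, best first, with "conf" (0 to 1); they miss things now and then, are a little off and sometimes report something else, mostly with a low value. They report only what shows in the picture. A call takes as long as a camera call.
- nets.look_for(thing, camera): "xyz" ([x, y, z] in m, in the coordinates of the camera as it stood for that picture, good to about 4 mm: the middle of the surface that is visible of it).
- nets.regions_of(thing, camera): "pixels" (400x640 bool, what is visible of it).
- nets.tip_of(thing, camera): "xyz" ([x, y, z] in m, in the coordinates of the camera as it stood for that picture, good to about 4 mm: a listed point, or the origin of a listed thing).
The state is a dict: "t": time; "joint_positions": joint angles; "joint_velocities": joint speeds; "joint_torque": joint torques, N m; "eef_pos": TCP position; "eef_rot": TCP orientation; "force": force on the tool from outside, world axes, zero at the start; "ft_torque": the same for the moment, N m; "finger_gap": finger opening in m.
Only numpy, scipy, OpenCV 4.12 (cv2) and the standard library are available. Lean on these libraries where they do the work, as an engineer would, in place of code of your own. Each camera call takes 0.05 s, during which the arm holds its last target. There are 200 camera calls.

## Working session

There is one attempt and no reset: what is moved stays moved. The work goes in short steps, Python scripts to look and compute and a tool call to move; the robot and the scene stay as the last step left them, time stands still between calls to the robot, and variables do not carry over. Pictures are saved under pics/ and viewed, about 8 in all and at most 12, crops included, and the job is handed in when it is done.

Besides the shell and the picture viewer there is one more tool, called after "Emit:" as name([rows], argument=value, ...), one row to a line, values as JSON. drive_tool: Moves the arm, as the interface text tells. Its arguments: {"type":"object","properties":{"rows":{"type":"array","items":{"type":"array","items":{"type":"array","items":{"type":"number"}}}},"grip_force":{"type":"number"}},"required":["rows"]}

```bash
mkdir -p pics
cat > h.py <<'E'
import numpy as np, cv2
from scipy.spatial.transform import Rotation as Rn
from cell import env, vision, job, nets
def w(cam,p,ci=None):
    ci=ci or vision.camera_info(cam); return np.array(ci["R"]).T@(np.array(p)-np.array(ci["t"]))
def grab(cam,name=None):
    ci=vision.camera_info(cam); im,d=vision.grab_frame(cam)
    if name: cv2.imwrite("pics/"+name,im[:,:,::-1])
    return im,d,ci
def back(ci,d,pix):
    "pixels Nx2 (u,v) -> world by depth"
    pix=np.array(pix,float); z=d[pix[:,1].astype(int),pix[:,0].astype(int)]
    n=cv2.undistortPoints(pix.reshape(-1,1,2),np.array(ci["mtx"]),np.array(ci["D"])).reshape(-1,2)
    return (np.c_[n*z[:,None],z]-np.array(ci["t"]))@np.array(ci["R"])
def plane(ci,pix,h):
    "pixels -> world on z=h"
    n=cv2.undistortPoints(np.array(pix,float).reshape(-1,1,2),np.array(ci["mtx"]),np.array(ci["D"])).reshape(-1,2)
    r=np.c_[n,np.ones(len(n))]@np.array(ci["R"]); c=-np.array(ci["R"]).T@np.array(ci["t"])
    return c+r*((h-c[2])/r[:,2])[:,None]
def mask(thing,cam):
    r=nets.regions_of(thing,cam); return (np.array(r[0]["pixels"]),r[0]["conf"]) if r else (None,0)
def cloud(ci,d,m):
    v,u=np.nonzero(m&(d>0)); return back(ci,d,np.c_[u,v])
def pose():
    s=env.observe(); q=s["eef_rot"]; R=Rn.from_quat([q[1],q[2],q[3],q[0]]).as_matrix()
    return np.array(s["eef_pos"]),R,s
E
python3 - <<'E'
from h import *
np.set_printoptions(precision=4,suppress=True)
p,R,s=pose(); print(p,R,s["force"],s["finger_gap"],s["t"])
for cam in ("top","side"):
    im,d,ci=grab(cam,cam+"0.png"); print(cam,"cam at",-ci["R"].T@ci["t"])
    for t in "scale pan_centre notch cover_hinge cover_edge count_tray spatula spatula_tip spatula_handle weight_block big_weight small_weight date_stamp stapler blister_0".split():
        r=nets.tip_of(t,cam); print(t,[(w(cam,x["xyz"],ci).round(4),round(x["conf"],2)) for x in r[:2]])
E
```

```text
[ 0.3024 -0.658   0.2302] [[-0.0011  0.9086  0.4177]
 [ 0.002   0.4177 -0.9086]
 [-1.     -0.0001 -0.0022]] [-0.2223 -0.59   -0.9133] 0.08541872260984072 0.0
top cam at [ 0.3712 -0.0004  1.2408]
scale [(array([0.5591, 0.0047, 0.0007]), 0.7)]
pan_centre [(array([0.6087, 0.0129, 0.0578]), 0.63), (array([0.557 , 0.0041, 0.0006]), 0.38)]
notch [(array([ 0.4934, -0.0211,  0.0393]), 0.76), (array([0.688 , 0.2613, 0.0032]), 0.19)]
cover_hinge [(array([ 0.4975, -0.0747,  0.039 ]), 0.63), (array([ 0.5561,  0.0045, -0.0018]), 0.36)]
cover_edge [(array([ 0.4932, -0.0206,  0.0464]), 0.82)]
count_tray [(array([ 0.4449,  0.2739, -0.0005]), 0.66)]
spatula [(array([0.4482, 0.2746, 0.0176]), 0.62)]
spatula_tip [(array([0.5375, 0.2728, 0.0161]), 0.72)]
spatula_handle [(array([0.4214, 0.2783, 0.0176]), 0.77), (array([ 0.5566,  0.0054, -0.0026]), 0.49)]
weight_block [(array([ 0.439 , -0.268 ,  0.0044]), 0.61)]
big_weight [(array([ 0.4501, -0.2968,  0.0136]), 0.5), (array([0.7484, 0.2428, 0.001 ]), 0.26)]
small_weight [(array([ 0.497 , -0.0733,  0.0413]), 0.75), (array([ 0.4346, -0.2432,  0.0109]), 0.41)
[... 351 characters left out ...]
, (array([0.749 , 0.2401, 0.002 ]), 0.51)]
cover_hinge [(array([ 0.4991, -0.0756,  0.0486]), 0.79)]
cover_edge [(array([ 0.4985, -0.0222,  0.0459]), 0.9)]
count_tray [(array([0.4503, 0.267 , 0.0043]), 0.88)]
spatula [(array([0.4505, 0.2695, 0.0184]), 0.64)]
spatula_tip [(array([0.5372, 0.2698, 0.0222]), 0.42)]
spatula_handle [(array([0.4176, 0.2731, 0.0204]), 0.62)]
weight_block [(array([ 0.4397, -0.2686,  0.0054]), 0.91)]
big_weight [(array([ 0.45  , -0.297 ,  0.0149]), 0.75)]
small_weight [(array([ 0.4314, -0.2427,  0.012 ]), 0.46)]
date_stamp [(array([ 0.6802,  0.2582, -0.0009]), 0.7)]
stapler [(array([0.7466, 0.2395, 0.0045]), 0.57)]
blister_0 [(array([ 0.6467, -0.2677, -0.0001]), 0.61)]
```

View pics/top0.png

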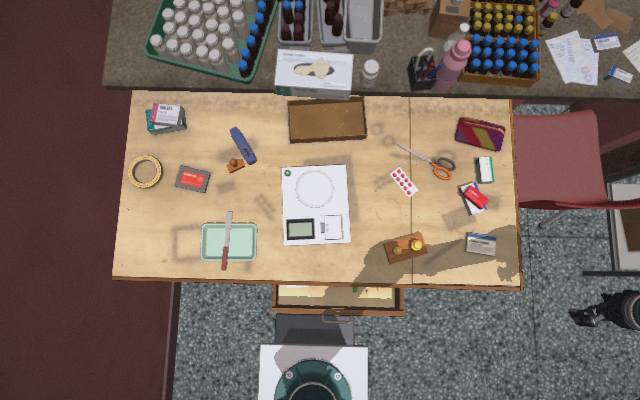

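Run:
```python
from h import *
np.set_printoptions(precision=4,suppress=True)
im,d,ci=grab("top")
for t,zr in (("scale",(.03,.07)),("cover_edge",(.03,.06)),("count_tray",(.01,.03)),("spatula",(.012,.04)),("weight_block",(.01,.025)),("big_weight",(.03,.08))):
    m,c=mask(t,"top")
    if m is None: print(t,None); continue
    P=cloud(ci,d,m); P=P[(P[:,2]>zr[0])&(P[:,2]<zr[1])]
    if len(P)<5: print(t,len(P)); continue
    r=cv2.minAreaRect((P[:,:2]*1000).astype(np.float32)); print(t,round(c,2),len(P),np.median(P,0),r)
    if t=="spatula":
        q=P[:,:2]-P[:,:2].mean(0); print("axis",np.degrees(np.arctan2(*np.linalg.svd(q,full_matrices=False)[2][0][::-1])))
```

```text
scale 0.7 5116 [0.5609 0.0073 0.0449] ((564.0902099609375, 6.439506530761719), (240.49887084960938, 200.28451538085938), 4.247828960418701)
cover_edge 0.69 435 [ 0.4948 -0.0513  0.0423] ((495.8515930175781, -50.22317123413086), (72.46997833251953, 56.861839294433594), 1.4219201803207397)
count_tray 0.69 450 [0.4458 0.2881 0.0145] ((446.09521484375, 267.8597717285156), (112.64012908935547, 170.46478271484375), 1.6190247535705566)
spatula 0.83 268 [0.4484 0.2729 0.0195] ((449.3797607421875, 274.3154602050781), (18.828832626342773, 173.07301330566406), 87.35350036621094)
axis 178.27297208963134
weight_block 0.9 697 [ 0.4384 -0.266   0.0181] ((440.683837890625, -270.9151916503906), (65.99600982666016, 121.40778350830078), 17.447206497192383)
big_weight None
```

The top view shows the scale at about (315,205) with its cover at (331,228). The tray and spatula are at (228,240), handle toward the robot, and the weight block is at (405,247) with the big weight on its right side. The network points agree with the depth data. Next I'll take a nearer view from above the scale with the wrist camera.

Emit:
drive_tool([
  [[0,40,60,0,0,-5,0],[60,150,120,0,0,-26,0],[140,610,120,0,0,-26,0],[140,610,120,0,0,-26,0],[140,610,120,0,0,-26,0],[140,610,120,0,0,-26,0],[140,610,120,0,0,-26,0],[140,610,120,0,0,-26,0],[140,610,120,0,0,-26,0],[140,610,120,0,0,-26,0],[140,610,120,0,0,-26,0],[140,610,120,0,0,-26,0],[140,610,120,0,0,-26,0],[140,610,120,0,0,-26,0],[140,610,120,0,0,-26,0],[140,610,120,0,0,-26,0],[140,610,120,0,0,-26,0],[140,610,120,0,0,-26,0]],
])

```text
t: 3.75
eef_pos: [0.4423, -0.0505, 0.351]
eef_rot: [-0.493, -0.506, -0.493, 0.507]
force: [0.9, -0.7, -0.2]
finger_gap: 0.0852
```

```bash
cat > look.py <<'E'
from h import *
import sys
np.set_printoptions(precision=4,suppress=True)
p,R,s=pose(); print("tcp",p,"appr",R[:,0],"jaw",R[:,2],"F",np.round(s["force"],2),"gap",round(s["finger_gap"],4),"t",round(s["t"],2))
im,d,ci=grab("wrist",sys.argv[1]); print("cam",-ci["R"].T@ci["t"])
for t in sys.argv[2:]:
    r=nets.tip_of(t,"wrist"); print(t,[(w("wrist",x["xyz"],ci).round(4),round(x["conf"],2)) for x in r[:2]])
E
python3 look.py w1.png scale pan_centre notch cover_hinge cover_edge
```

```text
tcp [ 0.4423 -0.0505  0.351 ] appr [-0.0007 -0.0003 -1.    ] jaw [-0.0265 -0.9996  0.0003] F [ 0.88 -0.7  -0.21] gap 0.0852 t 3.75
cam [ 0.5078 -0.0517  0.4927]
scale [(array([ 0.5643,  0.0087, -0.002 ]), 0.64)]
pan_centre [(array([0.6133, 0.0138, 0.06  ]), 0.65)]
notch [(array([ 0.4961, -0.0229,  0.0393]), 0.8), (array([ 0.4462,  0.2686, -0.0008]), 0.75)]
cover_hinge [(array([ 0.4948, -0.0778,  0.0404]), 0.84)]
cover_edge [(array([0.419 , 0.2739, 0.0214]), 0.29)]
```

View pics/w1.png

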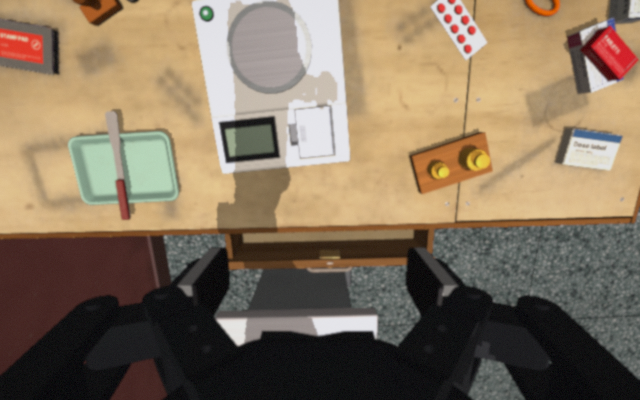

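The wrist view shows the spatula at (118,165), the cover at (315,132) with the notch as a grey bar at (293,133), and the weights at (437,171) and (475,159), the right one larger. I'll refine the positions from this view.

Run:
```python
from h import *
np.set_printoptions(precision=4,suppress=True)
im,d,ci=grab("wrist")
for t,zr in (("scale",(.03,.07)),("cover_edge",(.03,.06)),("count_tray",(.01,.03)),("spatula",(.013,.04)),("weight_block",(.01,.025)),("big_weight",(.025,.08)),("small_weight",(.025,.08))):
    m,c=mask(t,"wrist")
    if m is None: print(t,None); continue
    P=cloud(ci,d,m); P=P[(P[:,2]>zr[0])&(P[:,2]<zr[1])]
    if len(P)<5: print(t,len(P)); continue
    r=cv2.minAreaRect((P[:,:2]*1000).astype(np.float32)); print(t,round(c,2),len(P),np.median(P,0),P[:,2].max(),np.round(r[0],1),np.round(r[1],1),round(r[2],1))
    if t=="spatula":
        for lo,hi in ((.36,.43),(.47,.54)):
            k=P[(P[:,0]>lo)&(P[:,0]<hi)]; print("  part",k.mean(0),len(k),k[:,0].min(),k[:,0].max())
    if t=="scale":
        # front edge & side edges on z plane
        c=cv2.findContours(m.astype(np.uint8),0,1)[0]; c=max(c,key=len); e=cv2.approxPolyDP(c,8,True)[:,0]; print(e.tolist()); print(plane(ci,e,.042))
    if t in("big_weight","small_weight"):
        k=P[P[:,2]>P[:,2].max()-.006]; print("  top",k.mean(0),len(k))
# grey notch
g=cv2.cvtColor(im,cv2.COLOR_RGB2GRAY)
crop=cv2.resize(im[90:180,210:360],None,fx=5,fy=5,interpolation=cv2.INTER_CUBIC); cv2.imwrite("pics/crop1.png",crop[:,:,::-1])
print(plane(ci,[[293,124],[293,144],[290,133],[297,133],[334,132],[322,132]],.042))
```

```text
scale 0.95 22981 [0.5707 0.0086 0.044 ] 0.06103273914397068 [565.5   7.6] [238.5 200.9] 4.2
[[195, 0], [223, 170], [349, 160], [339, 0]]
[[ 0.6775  0.1118  0.042 ]
 [ 0.445   0.0962  0.042 ]
 [ 0.4558 -0.0973  0.042 ]
 [ 0.6719 -0.0832  0.042 ]]
cover_edge 0.89 1746 [ 0.4988 -0.0491  0.0411] 0.04403593427351337 [497.3 -49.1] [70.2 56.3] 4.4
count_tray 0.59 1589 [0.4516 0.2694 0.0142] 0.02480969117229365 [447.8 268.5] [114.9 172.2] 1.6
spatula 0.87 1044 [0.4541 0.2731 0.0175] 0.025496491256225565 [450.9 274.1] [ 20.7 175.6] 88.3
  part [0.3969 0.2741 0.0223] 406 0.3632180903672049 0.4299381525359775
  part [0.5084 0.2721 0.0168] 458 0.47018255694040856 0.5387718651419502
weight_block 0.74 145 [ 0.4956 -0.0153  0.021 ] 0.024774211906376034 [495.2 -15.2] [30.7 10.8] 4.1
big_weight 0.82 466 [ 0.4523 -0.2892  0.0432] 0.05944442041066918 [ 451.5 -292.5] [27.5 32.4] 73.6
  top [ 0.451  -0.2944  0.0573] 178
small_weight 0.52 225 [ 0.4363 -0.2385  0.0332] 0.04948615866610998 [ 435.5 -240.1] [20.5 24. ] 67.7
  top [ 0.4348 -0.2415  0.0471] 93
[[ 0.5107 -0.0144  0.042 ]
 [ 0.4816 -0.0132  0.042 ]
 [ 0.4978 -0.0094  0.042 ]
 [ 0.4976 -0.0198  0.042 ]
 [ 0.4978 -0.0748  0.042 ]
 [ 0.4982 -0.057   0.042 ]]
```

View pics/crop1.png

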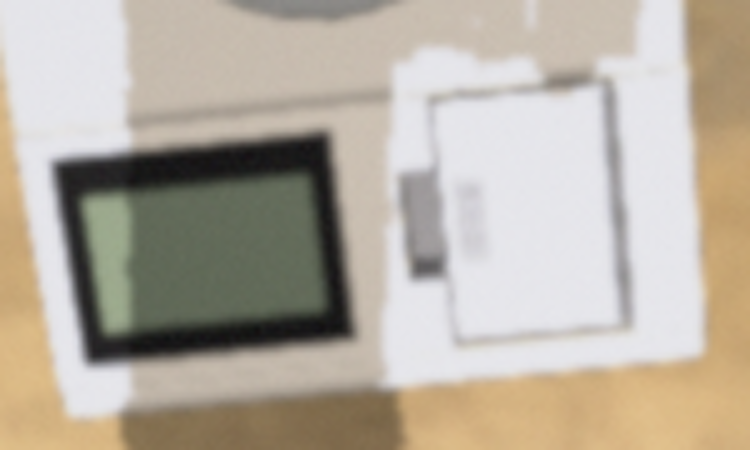

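Emit:
drive_tool([
  [[-19,324,-100,0,0,0.5,0],[-19,324,-200,0,0,0.5,0],[-19,324,-250,0,0,0.5,0.3],[-19,324,-250,0,0,0.5,0.3],[-19,324,-250,0,0,0.5,0.3],[-19,324,-250,0,0,0.5,0.3],[-19,324,-250,0,0,0.5,0.3],[-19,324,-250,0,0,0.5,0.3],[-19,324,-250,0,0,0.5,0.3],[-19,324,-280,0,0,0.5,0.3],[-19,324,-300,0,0,0.5,0.3],[-19,324,-300,0,0,0.5,0.3]],
])

```text
t: 5.65
eef_pos: [0.4227, 0.274, 0.0495]
eef_rot: [-0.496, -0.502, -0.496, 0.505]
force: [0.1, -0.0, 0.5]
finger_gap: 0.0595
```

```bash
python3 look.py w2.png spatula spatula_handle spatula_tip count_tray
python3 - <<'E'
from h import *
np.set_printoptions(precision=4,suppress=True)
im,d,ci=grab("wrist"); m,c=mask("spatula","wrist"); P=cloud(ci,d,m); P=P[P[:,2]>.012]; print(c,len(P))
for a in np.arange(.36,.55,.02):
    k=P[(P[:,0]>a)&(P[:,0]<a+.02)]
    if len(k): print(round(a,2),k.mean(0),len(k),np.ptp(k[:,1]))
E
```

```text
tcp [0.4227 0.274  0.0495] appr [-0.0035 -0.0034 -1.    ] jaw [-0.0141 -0.9999  0.0034] F [ 0.11 -0.01  0.48] gap 0.0595 t 5.65
cam [0.4885 0.2741 0.191 ]
spatula [(array([0.4509, 0.2742, 0.0192]), 0.81), (array([0.5386, 0.2745, 0.0203]), 0.35)]
spatula_handle [(array([0.4184, 0.2783, 0.0226]), 0.81)]
spatula_tip [(array([0.5367, 0.274 , 0.0206]), 0.96)]
count_tray [(array([ 0.445 ,  0.2667, -0.0013]), 0.94)]
0.62 6827
0.36 [0.372  0.2768 0.0232] 437 0.013658198470804683
0.38 [0.3902 0.2764 0.0232] 597 0.014024179572282913
0.4 [0.4101 0.2755 0.0232] 630 0.014236840422775787
0.42 [0.4299 0.2749 0.0208] 706 0.013858716444280106
0.44 [0.4501 0.2742 0.0167] 586 0.011991254342326507
0.46 [0.47   0.2735 0.0166] 626 0.011644390454161047
0.48 [0.4907 0.2728 0.0167] 895 0.016209534974304607
0.5 [0.5102 0.2721 0.0167] 1136 0.01776055676444105
0.52 [0.5294 0.2717 0.0167] 1214 0.018461798670779683
```

Emit:
drive_tool([
  [[-1,1,-20,0,0,-1,0.3],[-1,1,-35,0,0,-1,0.3],[-1,1,-41,0,0,-1,0.3],[-1,1,-41,0,0,-1,0.3],[-1,1,-41,0,0,-1,0.6],[-1,1,-41,0,0,-1,0.9],[-1,1,-41,0,0,-1,0.9],[-1,1,-41,0,0,-1,1],[-1,1,-41,0,0,-1,1],[-1,1,-41,0,0,-1,1],[-1,1,-41,0,0,-1,1],[-1,1,-41,0,0,-1,1]],
], grip_force=80)

```text
t: 7.2
eef_pos: [0.4232, 0.2765, 0.0111]
eef_rot: [0.492, 0.508, 0.492, -0.508]
force: [-0.8, -0.1, 5.5]
finger_gap: 0.0116
```

```bash
python3 -c "
from h import *
np.set_printoptions(precision=4,suppress=True)
p,R,s=pose(); print(p,R,s['force'],s['finger_gap'],s['t'],s['joint_positions'])"
```

```text
[0.4232 0.2765 0.0111] [[ 0.001   0.9995 -0.0321]
 [ 0.0007 -0.0321 -0.9995]
 [-1.      0.001  -0.0007]] [-0.8241 -0.0972  5.5297] 0.011638054583728028 7.2 [-0.5887  0.6969 -0.1083  2.2183  0.2989  0.2383 -2.5656]
```

The grip holds, but joint 7 is at -2.57, so the -90° yaw I need would pass its limit. I'll let go and regrasp half a turn round.

Emit:
drive_tool([
  [[0,0,2,0,0,0,0.5],[0,0,2,0,0,0,0.3],[0,0,2,0,0,0,0.3],[0,0,30,0,0,0,0.3],[0,0,60,0,0,8,0.3],[0,0,60,0,0,16,0.3],[0,0,60,0,0,24,0.3],[0,0,60,0,0,32,0.3],[0,0,60,0,0,40,0.3],[0,0,60,0,0,48,0.3],[0,0,60,0,0,56,0.3],[0,0,60,0,0,64,0.3],[0,0,60,0,0,72,0.3],[0,0,60,0,0,80,0.3],[0,0,60,0,0,88,0.3],[0,0,60,0,0,90,0.3]],
])

```text
t: 8.8
eef_pos: [0.4227, 0.2759, 0.0701]
eef_rot: [0.707, 0.011, 0.707, -0.011]
force: [-0.2, 0.8, 0.2]
finger_gap: 0.0598
```

Emit:
drive_tool([
  [[0,0,0,0,0,8,0.3],[0,0,0,0,0,16,0.3],[0,0,0,0,0,24,0.3],[0,0,0,0,0,32,0.3],[0,0,0,0,0,40,0.3],[0,0,0,0,0,48,0.3],[0,0,0,0,0,56,0.3],[0,0,0,0,0,64,0.3],[0,0,0,0,0,72,0.3],[0,0,0,0,0,80,0.3],[0,0,0,0,0,88,0.3],[0,0,0,0,0,90,0.3],[0,0,0,0,0,90,0.3]],
])

```text
t: 10.1
eef_pos: [0.4226, 0.2759, 0.0699]
eef_rot: [0.508, -0.491, 0.509, 0.492]
force: [-0.5, 0.2, -0.2]
finger_gap: 0.0596
```

Run:
```python
from h import *
np.set_printoptions(precision=4,suppress=True)
p,R,s=pose(); print(p,R[:,2],s['joint_positions'],s['t'])
im,d,ci=grab("top"); m,c=mask("spatula","top"); P=cloud(ci,d,m); P=P[P[:,2]>.012]; print(c,len(P))
r=nets.tip_of("spatula_tip","top"); print([w("top",x["xyz"],ci) for x in r])
for a in np.arange(.36,.55,.03):
    k=P[(P[:,0]>a)&(P[:,0]<a+.03)]
    if len(k): print(round(a,2),k.mean(0),len(k))
```

```text
[0.4226 0.2759 0.0699] [ 0.0337  0.9994 -0.0004] [ 0.0028  0.7864 -0.9592  2.1799  1.0301  0.7418 -0.1372] 10.1
0.53 67
[]
0.36 [0.3783 0.2766 0.0245] 43
0.39 [0.3976 0.2761 0.0237] 24
```

Emit:
drive_tool([
  [[0,-1,-30,0,0,0,0.3],[0,-1,-50,0,0,0,0.3],[0,-1,-58,0,0,0,0.3],[0,-1,-58,0,0,0,0.3],[0,-1,-58,0,0,0,0.6],[0,-1,-58,0,0,0,0.9],[0,-1,-58,0,0,0,1],[0,-1,-58,0,0,0,1],[0,-1,-58,0,0,0,1],[0,-1,-58,0,0,0,1]],
], grip_force=80)

```text
t: 11.25
eef_pos: [0.4232, 0.2757, 0.0133]
eef_rot: [0.508, -0.492, 0.507, 0.492]
force: [0.3, -1.0, 4.8]
finger_gap: 0.0114
```

```bash
python3 -c "
from h import *
np.set_printoptions(precision=4,suppress=True)
p,R,s=pose(); print(p,R,s['force'],s['finger_gap'],s['t'],s['joint_positions'])"
```

```text
[0.4232 0.2757 0.0133] [[ 0.0015 -0.9995  0.0318]
 [ 0.0007  0.0318  0.9995]
 [-1.     -0.0015  0.0007]] [ 0.3238 -0.9535  4.7802] 0.011412949666093401 11.25 [-0.0627  0.8641 -0.859   2.1968  1.1857  0.671  -0.2611]
```

Emit:
drive_tool([
  [[0,0,10,0,0,0,1],[0,0,30,0,0,0,1],[0,0,80,0,0,0,1],[0,0,130,0,0,0,1],[0,0,180,0,0,0,1],[0,0,200,0,0,0,1],[0,0,200,0,0,0,1]],
])

```text
t: 11.95
eef_pos: [0.4239, 0.277, 0.2161]
eef_rot: [0.51, -0.493, 0.505, 0.491]
force: [-0.1, 0.1, -0.7]
finger_gap: 0.0114
```

```bash
cat > sp.py <<'E'
from h import *
import sys
np.set_printoptions(precision=4,suppress=True)
p,R,s=pose(); print(p,"F",np.round(s['force'],1),"gap",round(s['finger_gap'],4),"t",round(s['t'],2),s['joint_positions'])
print("appr",R[:,0],"jaw",R[:,2])
for cam in ("wrist","side","top"):
    im,d,ci=grab(cam,sys.argv[1]+cam+".png")
    for t in ("spatula_tip","spatula_handle"):
        r=nets.tip_of(t,cam)
        for x in r[:2]:
            X=w(cam,x["xyz"],ci); print(cam,t,X,"in tool mm",(R.T@(X-p)*1000).round(1),round(x["conf"],2))
E
python3 sp.py a_
```

```text
[0.4239 0.277  0.2161] F [-0.1  0.1 -0.7] gap 0.0114 t 11.95 [ 0.1747  0.5943 -1.1829  2.0819  0.7036  0.935   0.1383]
appr [ 0.006   0.0037 -1.    ] jaw [0.0318 0.9995 0.0039]
wrist spatula_handle [0.4192 0.2787 0.2202] in tool mm [-4.2  4.7  1.6] 0.6
side spatula_tip [ 0.6809  0.2605 -0.0009] in tool mm [ 218.4 -256.2   -9.1] 0.54
side spatula_tip [0.5338 0.2692 0.215 ] in tool mm [   1.6 -110.1   -4.3] 0.42
side spatula_handle [0.4195 0.2697 0.2236] in tool mm [-7.6  4.1 -7.3] 0.43
top spatula_tip [0.5363 0.2704 0.2142] in tool mm [   2.5 -112.6   -3. ] 0.47
```

```bash
cat > fit.py <<'E'
from h import *
np.set_printoptions(precision=4,suppress=True)
def fit():
    p,R,s=pose(); out=[]
    for cam in ("side","top"):
        im,d,ci=grab(cam)
        for x in nets.regions_of("spatula",cam)[:2]:
            P=cloud(ci,d,np.array(x["pixels"])); L=(P-p)@R*1000
            L=L[(abs(L[:,0])<25)&(abs(L[:,2])<25)&(L[:,1]<-25)&(L[:,1]>-130)]
            if len(L)>8:
                a=np.polyfit(L[:,1],L[:,0],1); b=np.polyfit(L[:,1],L[:,2],1)
                print(cam,round(x["conf"],2),len(L),"ymin",L[:,1].min().round(1),"x at -110/-30",np.polyval(a,[-110,-30]).round(1),"z",np.polyval(b,[-110,-30]).round(1))
if __name__=="__main__": fit()
E
python3 fit.py
```

```text
top 0.71 120 ymin -112.1 x at -110/-30 [-4.9 -4.9] z [-1.   0.2]
```

View pics/a_side.png

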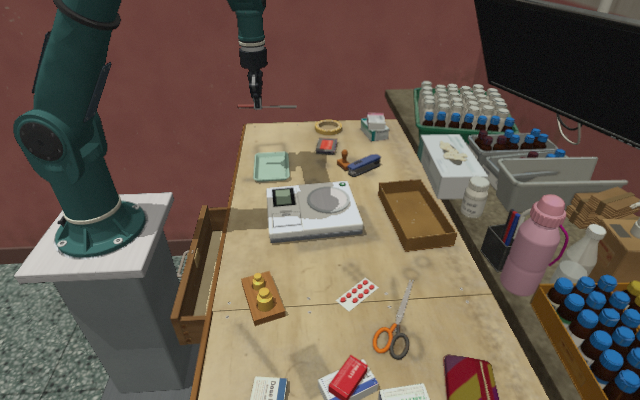

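The spatula is held level. The blade is 4.9 mm behind the TCP plane and the tip is about 115 mm out. Next I'll work out the pre-insert pose.

```bash
cat > geo.py <<'E'
from h import *
np.set_printoptions(precision=2,suppress=True)
psi=np.radians(4.2); S=Rn.from_euler('z',psi).as_matrix()
N=np.array([.4957,-.0215,.042]); TIP=np.array([-.0037,-.115,-.0005])
def Rt(th):  # blade (-y tool) toward scale -y, th deg down; tool z along -? keep handedness
    th=np.radians(th); b=S@[0,-np.cos(th),-np.sin(th)]; a=S@[0,np.sin(th),-np.cos(th)]
    return np.c_[a,-b,np.cross(a,-b)]
def target(th,yz,x=0.,tip=TIP):
    "tcp pose for tip centre at notch frame (x,y,z mm)"
    R=Rt(th); T=N+S@(np.array([x,*yz])/1000); return T-R@tip,R
def delta(th,yz,x=0.,tip=TIP):
    p,R,s=pose(); P,R2=target(th,yz,x,tip); return (P-p)*1000,np.degrees(Rn.from_matrix(R2@R.T).as_rotvec()),P
if __name__=="__main__":
    for th,yz in ((0,(60,80)),(45,(54.5,47.3)),(45,(-5.5,-12.7))): print(th,yz,*delta(th,yz))
E
python3 geo.py
```

```text
0 (60, 80) [  60.75 -122.25  -93.77] [ -0.02  -0.02 -84.  ] [0.48 0.15 0.12]
45 (54.5, 47.3) [  63.42 -158.71  -44.06] [ 33.96  35.41 -79.32] [0.49 0.12 0.17]
45 (-5.5, -12.7) [  67.82 -218.55 -104.06] [ 33.96  35.41 -79.32] [0.49 0.06 0.11]
```

Emit:
drive_tool([
  [[20,-30,0,0,0,-9,1],[40,-60,0,0,0,-18,1],[60,-90,0,0,0,-27,1],[61,-120,0,0,0,-36,1],[63,-159,0,0,0,-45,1],[63,-159,0,0,0,-54,1],[63,-159,0,0,0,-63,1],[63,-159,0,0,0,-72,1],[63,-159,0,0,0,-80,1],[63,-159,-10,0,0,-84,1],[63,-159,-20,34,35.4,-79.3,1],[63,-159,-30,34,35.4,-79.3,1],[63,-159,-44,34,35.4,-79.3,1],[63,-159,-44,34,35.4,-79.3,1],[63,-159,-44,34,35.4,-79.3,1],[63,-159,-44,34,35.4,-79.3,1],[63,-159,-44,34,35.4,-79.3,1],[63,-159,-44,34,35.4,-79.3,1]],
])

```text
t: 14.4
eef_pos: [0.4857, 0.1175, 0.1694]
eef_rot: [0.644, 0.245, 0.663, 0.295]
force: [-0.1, 0.0, 1.0]
finger_gap: 0.0114
```

```bash
python3 sp.py b_; python3 fit.py; python3 -c "
from geo import *
print(*delta(45,(54.5,47.3)))
p,R,s=pose();print('tip by fk',p+R@TIP)"
python3 - <<'E'
import cv2
s=cv2.imread('pics/b_side.png');t=cv2.imread('pics/b_top.png')
a=cv2.resize(s[120:270,230:390],(640,600),interpolation=2)
cv2.imwrite('pics/b_crop.png',a)
E
```

```text
[0.4857 0.1175 0.1694] F [-0.1  0.   1. ] gap 0.0114 t 14.4 [ 0.9091  0.9338 -1.223   2.157   0.1483  0.5286 -0.152 ]
appr [-0.0515  0.7032 -0.7091] jaw [0.9971 0.0754 0.0024]
wrist spatula_tip [0.4841 0.1153 0.175 ] in tool mm [-5.5  2.5 -1.7] 0.7
wrist spatula_handle [0.4858 0.117  0.1745] in tool mm [-3.9  3.2  0.1] 0.59
side spatula_tip [0.4856 0.0303 0.0936] in tool mm [  -7.6 -115.2   -6.9] 0.49
side spatula_handle [0.4834 0.1144 0.18  ] in tool mm [-9.6  5.4 -2.5] 0.76
top spatula_tip [ 0.6873  0.26   -0.0004] in tool mm [210.2 -30.1 211.4] 0.43
top spatula_tip [0.4847 0.1166 0.1763] in tool mm [-5.5  4.3 -1. ] 0.31
top spatula_handle [0.4848 0.1156 0.1731] in tool mm [-3.9  1.3 -1. ] 0.71
top spatula_handle [ 0.6881  0.2619 -0.0009] in tool mm [211.9 -29.1 212.3] 0.23
side 0.48 165 ymin -111.6 x at -110/-30 [-5.3 -6. ] z [ 0.1 -0.1]
[ 0.3   0.42 -0.26] [0.02 0.03 0.02] [0.49 0.12 0.17]
tip by fk [0.49 0.03 0.09]
```

View pics/b_crop.png

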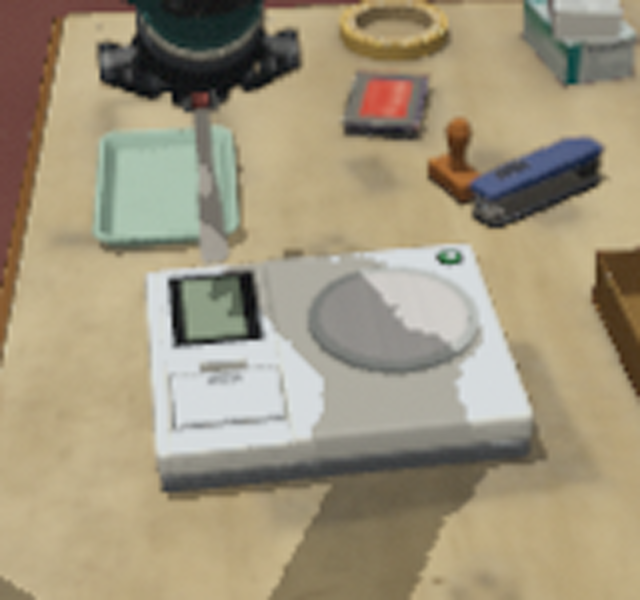

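The blade hangs straight and is lined up with the notch, which shows at (222,365) in the crop. I'll insert it slowly at 45°.

Emit:
drive_tool([
  [[1,-15,-15,0,0,0,1],[2,-30,-30,0,0,0,1],[3,-40,-40,0,0,0,1],[3,-44,-44,0,0,0,1],[3.5,-48,-48,0,0,0,1],[3.5,-50,-50,0,0,0,1],[3.5,-52,-52,0,0,0,1],[3.5,-54,-54.3,0,0,0,1],[3.5,-54,-54.3,0,0,0,1]],
])

```text
t: 15.95
eef_pos: [0.4892, 0.0622, 0.114]
eef_rot: [0.643, 0.246, 0.663, 0.294]
force: [0.7, -0.4, -0.9]
finger_gap: 0.0112
```

```bash
python3 sp.py c_; python3 fit.py
python3 - <<'E'
import cv2
s=cv2.imread('pics/c_side.png')
cv2.imwrite('pics/c_crop.png',cv2.resize(s[165:245,250:350],(750,600),interpolation=2))
E
```

```text
[0.4892 0.0622 0.114 ] F [ 0.7 -0.4 -0.9] gap 0.0112 t 15.95 [ 0.964   1.024  -1.1457  2.1364  0.2198  0.5499 -0.0724]
appr [-0.0514  0.7049 -0.7074] jaw [0.9973 0.0733 0.0006]
wrist spatula_tip [0.4925 0.0396 0.0918] in tool mm [ -0.4 -31.8   1.6] 0.29
wrist spatula_handle [0.4889 0.0595 0.1212] in tool mm [-7.   3.2 -0.5] 0.79
side spatula_tip [ 0.4918 -0.0226  0.0392] in tool mm [  -7.  -112.8   -3.7] 0.69
side spatula_handle [0.4869 0.0574 0.1235] in tool mm [-10.    3.4  -2.7] 0.61
top spatula_handle [0.4895 0.0609 0.119 ] in tool mm [-4.5  2.6  0.1] 0.61
top spatula_handle [0.4442 0.273  0.003 ] in tool mm [229.4  72.7 -29.5] 0.38
side 0.46 155 ymin -108.0 x at -110/-30 [-5.3 -5.2] z [-0.6  0.1]
top 0.5 13 ymin -71.9 x at -110/-30 [34.5 -5.9] z [16.1  0.4]
```

View pics/c_crop.png

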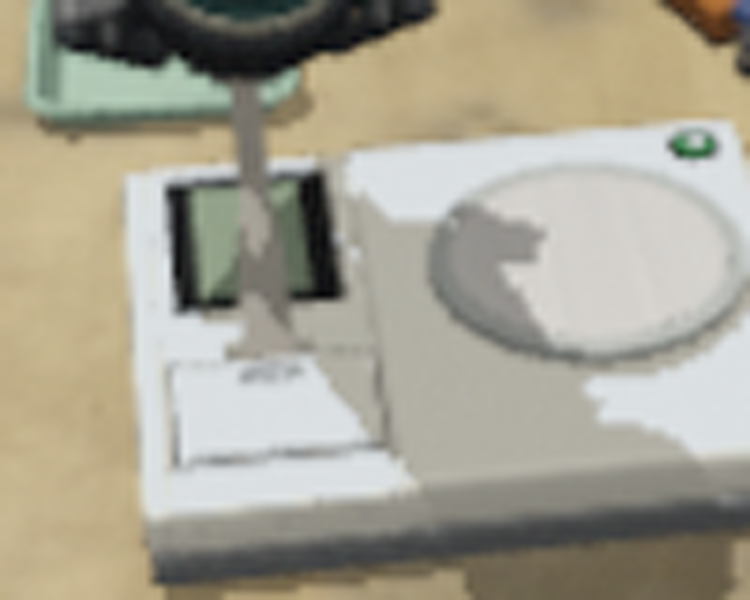

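Emit:
drive_tool([
  [[0,-1.5,-1.5,0,0,0,1],[0.2,-3,-3,0,0,0,1],[0.4,-4.5,-4.5,0,0,0,1],[0.4,-6,-6,0,0,0,1],[0.4,-6,-6,0,0,0,1]],
])

```text
t: 17.1
eef_pos: [0.4897, 0.0559, 0.1077]
eef_rot: [0.643, 0.247, 0.663, 0.294]
force: [0.1, 1.0, -0.4]
finger_gap: 0.0115
```

```bash
python3 fit.py;python3 -c "
from geo import *
np.set_printoptions(precision=4,suppress=True)
p,R,s=pose();print(p,s['force'],'tip rel notch',S.T@(p+R@[-.0042,-.115,0]-N)*1000)"
```

```text
side 0.57 158 ymin -99.2 x at -110/-30 [-4.1 -4.6] z [-0.9 -0.2]
[0.4897 0.0563 0.1081] [ 0.151   0.7642 -0.4439] tip rel notch [ -0.3017  -6.2627 -12.2785]
```

The tip is hidden under the cover edge with almost no force, so it has gone under as planned. Now I'll lift.

Emit:
drive_tool([
  [[0,-0.3,2.5,0,0,0,1],[0,-0.7,5,0,0,0,1],[0,-1.3,7.5,0,0,0,1],[0,-1.8,10,0,0,0,1],[0,-2.2,12.5,0,0,0,1],[0.2,-2.7,15.3,0,0,0,1],[0.2,-4,20,0,0,0,1],[0.4,-5.5,24,0,0,0,1],[0.5,-7.3,28,0,0,0,1],[0.5,-7.3,28,0,0,0,1]],
])

```text
t: 18.3
eef_pos: [0.4907, 0.0485, 0.1365]
eef_rot: [0.644, 0.246, 0.662, 0.294]
force: [-0.2, 0.5, -0.6]
finger_gap: 0.0111
```

```bash
cat > cov.py <<'E'
from geo import *
import sys
np.set_printoptions(precision=4,suppress=True)
p,R,s=pose();print(p,s['force'],s['finger_gap'],s['t'],'tip rel notch',S.T@(p+R@[-.0042,-.115,0]-N)*1000,s['joint_positions'])
for cam in sys.argv[2:]:
    im,d,ci=grab(cam,sys.argv[1]+cam+".png")
    for x in nets.tip_of("cover_edge",cam)[:2]: print(cam,"edge",(S.T@(w(cam,x["xyz"],ci)-N)*1000).round(1),round(x["conf"],2))
    m,c=mask("cover_edge",cam)
    if m is not None:
        P=(cloud(ci,d,m)-N)@S*1000; P=P[(P[:,1]>-100)&(P[:,1]<10)&(abs(P[:,0])<45)&(P[:,2]>-3)&(P[:,2]<70)]
        if len(P)>10: print("cover",round(c,2),len(P),"lo",np.percentile(P,3,axis=0).round(1),"hi",np.percentile(P,97,axis=0).round(1),"slope",np.polyfit(P[:,1],P[:,2],1).round(2))
E
python3 cov.py d_ side top
```

```text
[0.4907 0.0485 0.1365] [-0.1855  0.4572 -0.5782] 0.011128745329033216 18.3 tip rel notch [  0.16   -14.1251  16.2451] [ 1.0029  0.9974 -1.1775  2.12    0.1923  0.6052 -0.0581]
side edge [-0.4 -6.3 29.1] 0.83
side edge [ -6.1  62.7 103.3] 0.51
cover 0.6 534 lo [-33.1 -52.3   1.7] hi [32.6 -8.4 26.8] slope [ 0.55 31.25]
top edge [270.4 246.3 -44.1] 0.48
top edge [-1.1 -5.7 27.7] 0.36
cover 0.36 46 lo [-36.5 -51.2   1.5] hi [-24.5 -19.7  20.5] slope [ 0.56 30.22]
```

The cover has opened to about 29°, carried by the blade alone. I'll carry on along the arc.

Emit:
drive_tool([
  [[0.2,-2.5,4,0,0,0,1],[0.4,-5,8,0,0,0,1],[0.6,-7.7,11.2,0,0,0,1],[0.8,-11.5,15,0,0,0,1],[1.2,-15.8,18.3,0,0,0,1],[1.5,-20.5,21,0,0,0,1],[1.8,-25.5,23,0,0,0,1],[2.2,-30.5,24,0,0,0,1],[2.6,-36,25,0,0,0,1],[3,-40,25,0,0,0,1],[3.3,-44,24.7,0,0,0,1],[3.5,-48,24,0,0,0,1],[3.7,-50.5,23.4,0,0,0,1],[3.7,-50.5,23.4,0,0,0,1]],
])

```text
t: 20.0
eef_pos: [0.494, -0.0021, 0.1591]
eef_rot: [0.643, 0.247, 0.663, 0.294]
force: [-0.1, 0.1, -0.4]
finger_gap: 0.011
```

```bash
python3 cov.py e_ side top
```

```text
[ 0.494  -0.0021  0.1591] [-0.1305  0.0808 -0.3722] 0.01102028821754428 20.0 tip rel notch [ -0.3445 -64.8638  38.7569] [ 1.0925  0.9801 -1.2007  2.0657  0.1648  0.7314  0.0055]
side edge [ -2.5 -72.2  54. ] 0.59
side edge [ -1.7  15.7 123. ] 0.38
```

The cover edge is at about 110°. I'll retreat along the blade and take the spatula back to the tray.

Emit:
drive_tool([
  [[-1,20,18,0,0,0,1],[-3,50,45,0,0,0,1],[-5,85,55,0,0,0,1],[-8,120,55,0,0,0,1],[-8,120,55,-8,-0.6,0,1],[-8,120,55,-16,-1.2,0,1],[-8,120,55,-24,-1.8,0,1],[-8,120,55,-32,-2.4,0,1],[-8,120,55,-40,-3,0,1],[-8,120,55,-44.9,-3.3,0,1],[-8,120,55,-44.9,-3.3,0,1],[-8,120,55,-44.9,-3.3,0,1]],
])

```text
t: 21.5
eef_pos: [0.4852, 0.119, 0.2143]
eef_rot: [0.707, -0.027, 0.707, 0.027]
force: [-0.1, -1.1, -0.1]
finger_gap: 0.0113
```

```bash
python3 cov.py f_ side top; python3 -c "
from geo import *
p,R,s=pose(); R2=np.array([[0.0015,-0.9995,0.0318],[0.0007,0.0318,0.9995],[-1,-0.0015,0.0007]])
print((np.array([.4232,.2757,.0133])-p)*1000,np.degrees(Rn.from_matrix(R2@R.T).as_rotvec()))"; python3 fit.py
```

```text
[0.4852 0.119  0.2143] [-0.0909 -1.0804 -0.0965] 0.011294535171957602 21.5 tip rel notch [  0.1179  25.8481 176.4416] [ 0.2226  0.4115 -0.7145  2.1026  0.3899  0.7595 -0.6632]
side edge [ -2.  -73.5  53.2] 0.84
cover 0.62 320 lo [-32.9 -71.8   1.9] hi [ 32.4 -51.7  50.8] slope [ -1.98 -95.49]
top edge [ -0.4 -73.2  48.1] 0.79
cover 0.53 211 lo [-35.4 -71.7   1.1] hi [ 29.1 -51.2  50.8] slope [  -2.36 -118.91]
[ -62.71  158.99 -200.51] [ 0.01 -0.13 84.15]
side 0.68 97 ymin -114.5 x at -110/-30 [-6.2 -7.2] z [ 0.5 -0.1]
```

Emit:
drive_tool([
  [[-8,30,0,0,0,8.5,1],[-20,60,0,0,0,17,1],[-30,90,0,0,0,25.5,1],[-40,120,0,0,0,34,1],[-50,150,0,0,0,42,1],[-63,159,0,0,0,50.5,1],[-63,159,0,0,0,59,1],[-63,159,0,0,0,67.5,1],[-63,159,-40,0,0,76,1],[-63,159,-80,0,0,84.2,1],[-63,159,-120,0,0,84.2,1],[-63,159,-150,0,0,84.2,1],[-63,159,-150,0,0,84.2,1],[-63,159,-150,0,0,84.2,1]],
])

```text
t: 23.4
eef_pos: [0.4228, 0.2778, 0.0646]
eef_rot: [0.507, -0.493, 0.507, 0.493]
force: [0.3, -0.1, -0.1]
finger_gap: 0.0114
```

```bash
python3 fit.py
python3 - <<'E'
from h import *
np.set_printoptions(precision=4,suppress=True)
p,R,s=pose(); print(p,R,s['force'],s['t'],s['joint_positions'])
print((np.array([.4232,.2757,.0133])-p)*1000)
im,d,ci=grab("wrist"); m,c=mask("count_tray","wrist")
print([ (w("wrist",x["xyz"],ci),x["conf"]) for x in nets.tip_of("count_tray","wrist")])
im,d,ci=grab("side"); print([ (w("side",x["xyz"],ci),x["conf"]) for x in nets.tip_of("count_tray","side")])
E
```

```text
side 0.44 41 ymin -107.8 x at -110/-30 [-6.8 -7. ] z [-0.7  3.4]
[0.4239 0.2783 0.0661] [[ 0.0034 -0.9996  0.0281]
 [ 0.0024  0.0281  0.9996]
 [-1.     -0.0033  0.0025]] [ 0.5696 -0.3    -0.5566] 23.6 [-0.0682  0.7432 -0.8467  2.182   0.9778  0.6583 -0.0826]
[ -0.6761  -2.6105 -52.7861]
[(array([ 0.4485,  0.2695, -0.0012]), 0.79)]
[(array([0.4493, 0.2669, 0.0015]), 0.89), (array([ 0.4986, -0.0731,  0.046 ]), 0.63), (array([ 0.6469, -0.2678,  0.0015]), 0.57)]
```

Emit:
drive_tool([
  [[0,-2,-25,0,0,0,1],[0,-2,-40,0,0,0,1],[0,-2,-46,0,0,0,1],[0,-2,-49,0,0,0,1],[0,-2,-50.5,0,0,0,1],[0,-2,-50.5,0,0,0,1]],
])

```text
t: 24.45
eef_pos: [0.423, 0.2758, 0.0143]
eef_rot: [0.507, -0.493, 0.506, 0.493]
force: [-0.3, -0.0, -1.3]
finger_gap: 0.0115
```

```bash
python3 -c "
from h import *
p,R,s=pose(); print(p,s['force'],s['ft_torque'],s['t'])"
```

```text
[0.42304418 0.27578562 0.01427919] [-0.34431631 -0.04362204 -1.25844502] [-0.02653399 -0.02178939 -0.00278217] 24.45
```

Emit:
drive_tool([
  [[0,0,-0.7,0,0,0,1],[0,0,-1.4,0,0,0,1],[0,0,-1.4,0,0,0,1]],
])

```text
t: 24.75
eef_pos: [0.4231, 0.2757, 0.0133]
eef_rot: [0.507, -0.493, 0.506, 0.493]
force: [-0.4, -0.5, 5.0]
finger_gap: 0.0113
```

Emit:
drive_tool([
  [[0,0,0,0,0,0,0.85],[0,0,0,0,0,0,0.7],[0,0,0,0,0,0,0.5],[0,0,0,0,0,0,0.35],[0,0,0,0,0,0,0.3],[0,0,25,0,0,0,0.3],[0,0,70,0,0,0,0.3],[0,0,110,0,0,0,0.3],[0,0,110,0,0,0,0.3]],
])

```text
t: 25.65
eef_pos: [0.4247, 0.2781, 0.1268]
eef_rot: [0.51, -0.493, 0.504, 0.493]
force: [-0.2, 0.6, 0.4]
finger_gap: 0.0597
```

Run:
```python
from h import *
np.set_printoptions(precision=4,suppress=True)
p,R,s=pose(); print(p,s['force'],s['t'],s['joint_positions'],R[:,2])
for cam in ("wrist","side"):
    im,d,ci=grab(cam,"g_"+cam+".png"); m,c=mask("spatula",cam); P=cloud(ci,d,m); P=P[(P[:,2]>.008)&(P[:,2]<.04)]; print(cam,c,len(P))
    for a in np.arange(.36,.55,.02):
        k=P[(P[:,0]>a)&(P[:,0]<a+.02)]
        if len(k)>3: print(round(a,2),k.mean(0),len(k))
    print([ (w(cam,x["xyz"],ci),x["conf"]) for x in nets.tip_of("count_tray",cam)])
```

```text
[0.4247 0.2781 0.1268] [-0.1625  0.5636  0.3565] 25.65 [ 0.0094  0.6585 -0.9485  2.1531  0.8293  0.7418  0.0458] [0.0277 0.9996 0.0062]
wrist 0.82 2866
0.36 [0.3711 0.2784 0.0231] 365
0.38 [0.3901 0.2779 0.0232] 397
0.4 [0.4098 0.277  0.0231] 389
0.42 [0.4291 0.2764 0.021 ] 288
0.44 [0.4499 0.276  0.0167] 272
0.46 [0.4701 0.275  0.0166] 207
0.48 [0.4907 0.2748 0.0166] 308
0.5 [0.5101 0.2739 0.0168] 333
0.52 [0.529  0.2735 0.0167] 307
[(array([ 0.4475,  0.2705, -0.0003]), 0.85)]
side 0.51 38
0.36 [0.3739 0.2725 0.0257] 8
0.38 [0.39   0.2723 0.0251] 12
0.4 [0.4096 0.2707 0.0251] 12
0.42 [0.426  0.2706 0.0263] 4
[(array([0.4479, 0.2693, 0.0022]), 0.58)]
```

The spatula lies flat as before and the tray has not moved. Next I'll look at the keys from above.

Emit:
drive_tool([
  [[0,-30,50,0,0,5.8,0.6],[30,-80,70,0,0,5.8,1],[70,-324,70,0,0,5.8,1],[70,-324,70,0,0,5.8,1],[70,-324,70,0,0,5.8,1],[70,-324,70,0,0,5.8,1],[70,-324,70,0,0,5.8,1],[70,-324,70,0,0,5.8,1],[70,-324,70,0,0,5.8,1],[70,-324,70,0,0,5.8,1],[70,-324,70,0,0,5.8,1]],
])

```text
t: 27.05
eef_pos: [0.4924, -0.0461, 0.1925]
eef_rot: [0.481, -0.519, 0.48, 0.519]
force: [-0.9, 0.9, 0.3]
finger_gap: -0.0001
```

Run:
```python
from geo import *
np.set_printoptions(precision=4,suppress=True)
p,R,s=pose(); print(p,s['force'],s['finger_gap'],s['t'],s['joint_positions'],R[:,0],R[:,2],"rotfix",np.degrees(Rn.from_matrix(Rt(0)@R.T).as_rotvec()), R)
for cam in ("wrist","side"):
    im,d,ci=grab(cam,"k_"+cam+".png")
    for t in ("zero_key_top","span_key_top","notch","cover_hinge","pan_centre"):
        for x in nets.tip_of(t,cam)[:1]:
            X=w(cam,x["xyz"],ci); print(cam,t,X,(S.T@(X-N)*1000).round(1),round(x["conf"],2))
```

```text
[ 0.4924 -0.0461  0.1925] [-0.946   0.9143  0.3096] -8.385257196902421e-05 27.05 [ 0.8176  0.6007 -1.1348  2.1234  0.7251  0.8798  0.8958] [ 0.0005  0.0016 -1.    ] [-0.0777  0.997   0.0016] rotfix [ -0.0509   0.0932 -90.2539] [[ 0.0005 -0.997  -0.0777]
 [ 0.0016 -0.0777  0.997 ]
 [-1.     -0.0006  0.0016]]
wrist zero_key_top [ 0.4769 -0.0459  0.0374] [-20.5 -22.9  -4.6] 0.71
wrist span_key_top [ 0.518  -0.048   0.0392] [ 20.3 -28.   -2.8] 0.78
wrist notch [ 0.493  -0.0231  0.0399] [-2.8 -1.4 -2.1] 0.82
wrist cover_hinge [ 0.4943 -0.074   0.0391] [ -5.3 -52.3  -2.9] 0.63
wrist pan_centre [ 0.5656  0.0094 -0.0029] [ 72.   25.7 -44.9] 0.38
side zero_key_top [0.6812 0.2616 0.0012] [205.8 268.8 -40.8] 0.34
side cover_hinge [ 0.4996 -0.0739  0.0476] [  0.1 -52.6   5.6] 0.9
side pan_centre [0.6109 0.0147 0.0621] [117.5  27.7  20.1] 0.89
```

View pics/k_wrist.png

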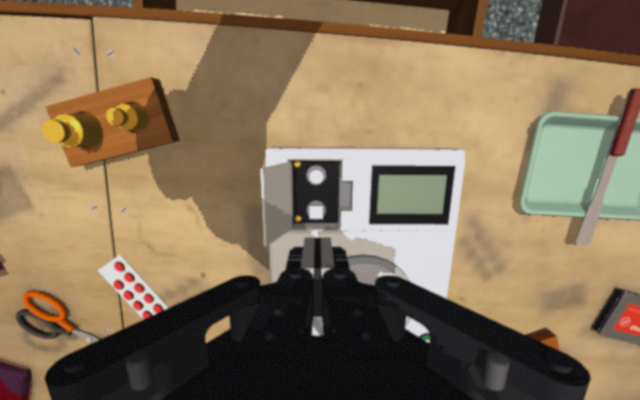

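The cover is open. The round key shows at (316,175), the square key at (316,211), and the notch at (346,195).

Run:
```python
from geo import *
np.set_printoptions(precision=4,suppress=True)
im,d,ci=grab("wrist")
# bright key blobs in the dark well
g=cv2.cvtColor(im,cv2.COLOR_RGB2GRAY)[158:226,294:340]
n,l,st,c=cv2.connectedComponentsWithStats((g>140).astype(np.uint8))
for i in range(1,n):
    if 80<st[i,4]<800:
        q=c[i]+[294,158]; X=plane(ci,[q],.0375)[0]; print(q,st[i],X,(S.T@(X-N)*1000).round(1),back(ci,d,[q])[0])
p,R,s=pose(); print(p)
```

```text
[316.5 158.5] [ 0  0 46  2 92] [ 0.4607 -0.051   0.0375] [-37.  -26.8  -4.5] [ 0.4605 -0.051   0.0396]
[318.2952 175.5143] [ 16   9  17  17 210] [ 0.4777 -0.0479  0.0375] [-19.9 -25.   -4.5] [ 0.4779 -0.0479  0.0363]
[318.4406 211.3218] [ 17  47  16  14 202] [ 0.5154 -0.0449  0.0375] [ 17.9 -24.8  -4.5] [ 0.5158 -0.0449  0.036 ]
[ 0.4928 -0.0486  0.1925]
```

Emit:
drive_tool([
  [[-15,0.7,-50,0,0,0,1],[-15,0.7,-100,0,0,0,1],[-15,0.7,-135,0,0,0,1],[-15,0.7,-145,0,0,0,1],[-15,0.7,-145,0,0,0,1],[-15,0.7,-145,0,0,0,1],[-15,0.7,-145,0,0,0,1]],
])

```text
t: 28.4
eef_pos: [0.4789, -0.0477, 0.0485]
eef_rot: [-0.482, 0.519, -0.48, -0.517]
force: [0.7, 0.5, 0.5]
finger_gap: 0.0001
```

```bash
python3 -c "
from geo import *
np.set_printoptions(precision=4,suppress=True)
p,R,s=pose(); print(p,R[:,0],s['force'],s['t'],'to key',(np.array([.4777,-.0479,.0375])-p)*1000)"
```

```text
[ 0.4789 -0.0477  0.0485] [ 0.0028  0.0007 -1.    ] [0.7432 0.4648 0.4908] 28.4 to key [ -1.1605  -0.2097 -11.0112]
```

Emit:
drive_tool([
  [[-1,0,-6,0,0,0,1],[-1,0,-9,0,0,0,1],[-1,0,-11,0,0,0,1],[-1,0,-12.5,0,0,0,1],[-1,0,-14,0,0,0,1],[-1,0,-15.5,0,0,0,1],[-1,0,-15.5,0,0,0,1],[-1,0,-15.5,0,0,0,1]],
])

```text
t: 29.2
eef_pos: [0.4769, -0.0481, 0.0332]
eef_rot: [-0.481, 0.519, -0.481, -0.517]
force: [-2.0, -2.4, 16.2]
finger_gap: 0.0003
```

```bash
python3 -c "
from geo import *
np.set_printoptions(precision=4,suppress=True)
p,R,s=pose(); print(p,s['force'],s['t'])"
```

```text
[ 0.4769 -0.0481  0.0332] [-2.0218 -2.3815 16.23  ] 29.2
```

Emit:
drive_tool([
  [[0,0,-0.8,0,0,0,1],[0,0,-0.8,0,0,0,1]],
])

```text
t: 29.4
eef_pos: [0.4769, -0.0481, 0.033]
eef_rot: [-0.481, 0.519, -0.482, -0.517]
force: [-4.5, -2.9, 21.8]
finger_gap: -0.0001
```

Emit:
drive_tool([
  [[0,0,2,0,0,0,1],[0,0,20,0,0,0,1],[0,0,70,0,0,0,1],[0,0,120,0,0,0,1],[0,-40,150,0,0,0,0.5],[0,-40,150,0,0,0,0.4],[0,-40,150,0,0,0,0.4]],
])

```text
t: 30.1
eef_pos: [0.477, -0.0894, 0.1816]
eef_rot: [-0.483, 0.518, -0.482, -0.517]
force: [0.5, -0.4, -0.7]
finger_gap: 0.0433
```

```bash
python3 cov.py z_ side
python3 - <<'E'
from h import *
np.set_printoptions(precision=4,suppress=True)
p,R,s=pose(); print(R[:,2])
for cam in ("wrist","side","top"):
    im,d,ci=grab(cam,"z_"+cam+".png")
    for t in ("big_weight","small_weight"):
        print(cam,t,[(w(cam,x["xyz"],ci).round(4),round(x["conf"],2)) for x in nets.tip_of(t,cam)[:2]])
        m,c=mask(t,cam)
        if m is None: continue
        P=cloud(ci,d,m); P=P[(P[:,2]>.035)&(P[:,2]<.07)]
        if len(P)>8: k=P[P[:,2]>P[:,2].max()-.006]; print("  top",k.mean(0),len(k),np.ptp(k[:,:2],axis=0))
E
```

```text
[ 0.477  -0.0894  0.1816] [ 0.4719 -0.4015 -0.7018] 0.04328100639850754 30.1 tip rel notch [ 91.3232 -66.7319 143.9595] [ 0.8924  0.5935 -1.1046  2.1531  0.7351  0.8406  0.966 ]
side edge [ -1.7 -72.2  53.2] 0.52
cover 0.74 276 lo [-31.2 -71.3   3.7] hi [ 29.1 -52.7  50. ] slope [  -2.42 -123.23]
[-0.0756  0.9971  0.0015]
wrist big_weight [(array([ 0.4469, -0.2977,  0.0089]), 0.96)]
wrist small_weight [(array([ 0.4284, -0.2424,  0.0064]), 0.7)]
  top [ 0.4338 -0.2413  0.047 ] 285 [0.0164 0.0164]
side big_weight [(array([ 0.4518, -0.2923,  0.0111]), 0.8), (array([ 0.4308, -0.243 ,  0.0098]), 0.19)]
  top [ 0.4498 -0.2987  0.0602] 69 [0.0184 0.0215]
side small_weight [(array([ 0.4311, -0.243 ,  0.0064]), 0.59)]
  top [ 0.5066 -0.076   0.0666] 40 [0.1891 0.1101]
top big_weight []
top small_weight []
```

The zero key bottomed out: 0.2 mm more travel for 6 N more. On to the big weight.

Emit:
drive_tool([
  [[-5,-40,0,0,0,-8.5,0.3],[-10,-80,0,0,0,-17,0.3],[-15,-120,0,0,0,-25.5,0.3],[-20,-160,0,0,0,-34,0.3],[-27,-206,0,0,0,-42.5,0.3],[-27,-206,0,0,0,-51,0.3],[-27,-206,-20,0,0,-59.5,0.3],[-27,-206,-40,0,0,-68,0.3],[-27,-206,-52,0,0,-77,0.3],[-27,-206,-52,0,0,-77,0.3],[-27,-206,-52,0,0,-77,0.3]],
])

```text
t: 32.1
eef_pos: [0.4501, -0.2937, 0.1294]
eef_rot: [0.699, -0.107, 0.699, 0.107]
force: [0.3, 0.4, 0.5]
finger_gap: 0.0599
```

Run:
```python
from h import *
np.set_printoptions(precision=4,suppress=True)
p,R,s=pose(); print(p,R[:,0],R[:,2],s['joint_positions'],s['t'])
im,d,ci=grab("wrist","bw.png"); print("cam",-ci["R"].T@ci["t"])
for t in ("big_weight","small_weight"):
    print(t,[(w("wrist",x["xyz"],ci).round(4),round(x["conf"],2)) for x in nets.tip_of(t,"wrist")[:2]])
    m,c=mask(t,"wrist")
    if m is None: continue
    P=cloud(ci,d,m); P=P[(P[:,2]>.03)&(P[:,2]<.07)]
    for lo,hi in ((.054,.064),(.038,.046)):
        k=P[(P[:,2]>lo)&(P[:,2]<hi)]
        if len(k)>8: print("  ",lo,k.mean(0),len(k),(k.min(0)+k.max(0))/2,np.ptp(k[:,:2],axis=0))
```

```text
[ 0.4501 -0.2937  0.1294] [ 0.0007 -0.0005 -1.    ] [0.9542 0.2991 0.0005] [ 0.9873  0.5909 -0.6793  2.0889  0.6053  0.6629  0.2014] 32.1
cam [ 0.4309 -0.231   0.2711]
big_weight [(array([ 0.4441, -0.2973,  0.0108]), 0.75)]
   0.054 [ 0.4507 -0.2949  0.0572] 603 [ 0.4508 -0.2951  0.057 ] [0.021  0.0209]
   0.038 [ 0.4495 -0.2895  0.0418] 571 [ 0.4511 -0.2947  0.0412] [0.0322 0.031 ]
small_weight [(array([ 0.4445, -0.2673, -0.0028]), 0.75), (array([ 0.4343, -0.2431,  0.01  ]), 0.71)]
```

View pics/bw.png

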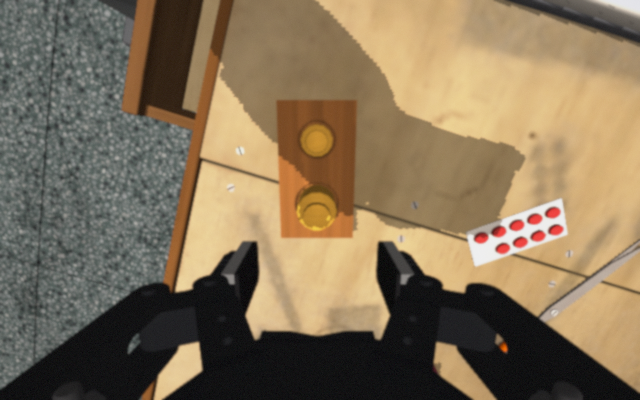

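The big weight stands at (316,205), centred between the fingers, and its axis measures (0.4509, -0.2950). I'll lower and grip it.

Emit:
drive_tool([
  [[0.8,-1.3,-40,0,0,0,0.3],[0.8,-1.3,-80,0,0,0,0.3],[0.8,-1.3,-100,0,0,0,0.3],[0.8,-1.3,-108,0,0,0,0.3],[0.8,-1.3,-108,0,0,0,0.4],[0.8,-1.3,-108,0,0,0,0.5],[0.8,-1.3,-108,0,0,0,0.6],[0.8,-1.3,-108,0,0,0,0.8],[0.8,-1.3,-108,0,0,0,0.8],[0.8,-1.3,-108,0,0,0,0.8]],
], grip_force=40)

```text
t: 33.35
eef_pos: [0.4512, -0.2958, 0.0226]
eef_rot: [0.7, -0.107, 0.699, 0.105]
force: [-1.3, -0.3, 7.4]
finger_gap: 0.0309
```

Emit:
drive_tool([
  [[0,0,5,0,0,0,0.8],[0,0,15,0,0,0,0.8],[0,0,30,0,0,0,0.8],[0,0,30,0,0,0,0.8]],
])

```text
t: 33.75
eef_pos: [0.452, -0.2957, 0.0534]
eef_rot: [0.701, -0.107, 0.698, 0.105]
force: [0.4, -0.8, -1.3]
finger_gap: 0.0311
```

Run:
```python
from h import *
np.set_printoptions(precision=4,suppress=True)
p,R,s=pose(); print(p,R[:,0],s['joint_positions'],s['force'],s['finger_gap'],s['t'])
im,d,ci=grab("wrist","bw2.png")
m,c=mask("big_weight","wrist"); P=cloud(ci,d,m); P=P[(P[:,2]>.06)&(P[:,2]<.11)]; k=P[P[:,2]>np.percentile(P[:,2],95)-.005]; print(c,k.mean(0),len(k),(k.min(0)+k.max(0))/2)
im,d,ci=grab("top")
m,c=mask("pan_centre","top")
for x in nets.tip_of("pan_centre","top")[:2]: print(w("top",x["xyz"],ci),x["conf"])
P=cloud(ci,d,m); P=P[(P[:,2]>.053)&(P[:,2]<.065)]; r=cv2.minEnclosingCircle((P[:,:2]*1000).astype(np.float32)); print(c,len(P),r,(np.percentile(P,1,axis=0)+np.percentile(P,99,axis=0))/2,np.percentile(P,99,axis=0)-np.percentile(P,1,axis=0))
```

```text
[ 0.452  -0.2957  0.0534] [ 0.0043 -0.0019 -1.    ] [ 0.8946  0.6971 -0.5543  2.1218  0.7493  0.5189  0.0738] [ 0.3987 -0.8082 -1.297 ] 0.03105807164394918 33.75
0.56 [ 0.4521 -0.294   0.0879] 2054 [ 0.4524 -0.2952  0.087 ]
[0.6111 0.0134 0.0553] 0.91
[0.7468 0.2419 0.0005] 0.74
0.66 1171 ((558.4989624023438, -17.469993591308594), 114.71176147460938) [ 0.5717 -0.0089  0.0587] [0.1805 0.143  0.0101]
```

Emit:
drive_tool([
  [[0,0,40,0,0,0,0.8],[0,0,85,0,0,0,0.8],[10,20,127,0,0,0,0.8],[28,54,127,0,0,0,0.8],[46,89,127,0,0,0,0.8],[64,124,127,0,0,0,0.8],[82,159,127,0,0,0,0.8],[100,194,127,0,0,0,0.8],[118,229,127,0,0,0,0.8],[136,264,127,0,0,0,0.8],[150,290,127,0,0,0,0.8],[159,308.5,110,0,0,0,0.8],[159,308.5,80,0,0,0,0.8],[159,308.5,50,0,0,0,0.8],[159,308.5,40,0,0,0,0.8],[159,308.5,40,0,0,0,0.8]],
])

```text
t: 35.6
eef_pos: [0.608, 0.013, 0.0893]
eef_rot: [0.698, -0.106, 0.701, 0.106]
force: [0.8, 0.2, -1.9]
finger_gap: 0.0309
```

Run:
```python
from h import *
np.set_printoptions(precision=4,suppress=True)
p,R,s=pose(); print(p,R[:,0],s['joint_positions'],s['force'],s['finger_gap'],s['t'])
for cam in ("wrist","side","top"):
    im,d,ci=grab(cam,"pl_"+cam+".png")
    for t in ("big_weight","pan_centre"): print(cam,t,[(w(cam,x["xyz"],ci),round(x["conf"],2)) for x in nets.tip_of(t,cam)[:2]])
```

```text
[0.608  0.013  0.0893] [-0.0038 -0.001  -1.    ] [ 0.3349  0.714  -0.6272  1.9496  0.6468  0.6921 -0.3938] [ 0.8217  0.2356 -1.9032] 0.03094253521216519 35.6
wrist big_weight [(array([0.6063, 0.0127, 0.0764]), 0.58)]
wrist pan_centre []
side big_weight [(array([ 0.5626,  0.0062, -0.0004]), 0.73), (array([0.6109, 0.0164, 0.0863]), 0.58)]
side pan_centre [(array([0.6091, 0.0133, 0.0632]), 0.7)]
top big_weight [(array([ 0.4776, -0.0481,  0.0375]), 0.68)]
top pan_centre [(array([ 0.4922, -0.0192,  0.0397]), 0.7), (array([0.611 , 0.0108, 0.0544]), 0.57)]
```

Emit:
drive_tool([
  [[2.5,0,-6,0,0,0,0.8],[2.5,0,-12,0,0,0,0.8],[2.5,0,-14.5,0,0,0,0.8],[2.5,0,-16,0,0,0,0.8],[2.5,0,-17,0,0,0,0.8],[2.5,0,-17,0,0,0,0.8]],
])

```text
t: 36.65
eef_pos: [0.6121, 0.0134, 0.074]
eef_rot: [0.699, -0.106, 0.699, 0.106]
force: [0.3, 0.4, -1.9]
finger_gap: 0.0314
```

```bash
python3 -c "
from h import *
np.set_printoptions(precision=4,suppress=True)
p,R,s=pose(); print(p,s['force'],R[:,0])"
```

```text
[0.6121 0.0134 0.074 ] [ 0.2533  0.3511 -1.9313] [ 0.0004 -0.0004 -1.    ]
```

Emit:
drive_tool([
  [[-0.5,0,-0.7,0,0,0,0.8],[-0.5,0,-1.4,0,0,0,0.8],[-0.5,0,-2.1,0,0,0,0.8],[-0.5,0,-2.6,0,0,0,0.8],[-0.5,0,-2.6,0,0,0,0.8]],
])

```text
t: 37.15
eef_pos: [0.6117, 0.0133, 0.0716]
eef_rot: [0.699, -0.106, 0.699, 0.106]
force: [-0.1, 0.0, -1.8]
finger_gap: 0.0312
```

Emit:
drive_tool([
  [[0,0,-0.5,0,0,0,0.8],[0,0,-1,0,0,0,0.8],[0,0,-1,0,0,0,0.8]],
])

```text
t: 37.45
eef_pos: [0.6117, 0.0134, 0.0708]
eef_rot: [0.699, -0.106, 0.699, 0.106]
force: [-0.6, -0.5, -0.3]
finger_gap: 0.0313
```

It is touching: the weight's load has left the wrist. I'll open slowly.

Emit:
drive_tool([
  [[0,0,-0.3,0,0,0,0.8],[0,0,-0.3,0,0,0,0.6],[0,0,-0.3,0,0,0,0.55],[0,0,-0.3,0,0,0,0.5],[0,0,-0.3,0,0,0,0.4],[0,0,-0.3,0,0,0,0.3],[0,0,-0.3,0,0,0,0.2],[0,0,-0.3,0,0,0,0.2],[0,0,10,0,0,0,0.2],[0,0,30,0,0,0,0.2],[0,0,70,0,0,0,0.2],[0,0,110,0,0,0,0.2],[0,0,110,0,0,0,0.2]],
])

```text
t: 38.75
eef_pos: [0.6157, 0.015, 0.187]
eef_rot: [0.703, -0.106, 0.695, 0.106]
force: [0.8, 0.3, -0.9]
finger_gap: 0.0682
```

Run:
```python
from geo import *
np.set_printoptions(precision=4,suppress=True)
p,R,s=pose(); print(p,R[:,2],s['joint_positions'],s['force'],s['finger_gap'],s['t'])
for cam in ("wrist","side"):
    im,d,ci=grab(cam,"q_"+cam+".png")
    for t in ("big_weight","pan_centre"): print(cam,t,[(w(cam,x["xyz"],ci),round(x["conf"],2)) for x in nets.tip_of(t,cam)[:2]])
    m,c=mask("big_weight",cam)
    if m is not None:
        P=cloud(ci,d,m); k=P[(P[:,2]>.1)&(P[:,2]<.115)]; print("knob",c,k.mean(0) if len(k) else None,len(k),P[:,2].max())
R2=Rt(0)@Rn.from_euler('x',0).as_matrix()
# fingers wide axis along scale x: jaw along scale y
for sg in (1,-1):
    a=np.array([0,0,-1.]); z=sg*S[:,1]; Rg=np.c_[a,np.cross(z,a),z]; print(sg,np.degrees(Rn.from_matrix(Rg@R.T).as_rotvec()))
print("to span",(np.array([.5154,-.0449,.0375])-p)*1000)
```

```text
[0.6157 0.015  0.187 ] [0.9551 0.2961 0.0118] [ 0.4062  0.6    -0.7291  1.8852  0.5292  0.8451 -0.2939] [ 0.8175  0.2728 -0.9444] 0.06815653546767605 38.75
wrist big_weight [(array([0.61  , 0.0127, 0.0583]), 0.9)]
wrist pan_centre [(array([ 0.5002, -0.0899,  0.0919]), 0.4)]
knob 0.95 [0.6121 0.0147 0.1051] 579 0.10754950704131438
side big_weight [(array([0.6117, 0.0138, 0.065 ]), 0.58)]
side pan_centre [(array([0.6089, 0.0143, 0.0633]), 0.64)]
knob 0.51 [0.6106 0.0072 0.1065] 35 0.1105827798534915
1 [-0.5176  0.5352 76.9766]
-1 [   0.5695    0.5508 -103.021 ]
to span [-100.2896  -59.9174 -149.4695]
```

Emit:
drive_tool([
  [[-15,-8,10,0,0,8.5,0.6],[-30,-16,10,0,0,17,1],[-45,-26,10,0,0,25.5,1],[-60,-36,10,0,0,34,1],[-80,-46,10,0,0,42.5,1],[-99,-59,0,0,0,51,1],[-99,-59,0,0,0,59.5,1],[-99,-59,0,0,0,68,1],[-99,-59,0,0,0,77,1],[-99,-59,-40,0,0,77,1],[-99,-59,-80,0,0,77,1],[-99,-59,-110,0,0,77,1],[-99,-59,-130,0,0,77,1],[-99,-59,-135,0,0,77,1],[-99,-59,-135,0,0,77,1],[-99,-59,-135,0,0,77,1]],
])

```text
t: 40.75
eef_pos: [0.5133, -0.0453, 0.0463]
eef_rot: [-0.482, 0.518, -0.481, -0.518]
force: [-0.8, 0.3, 0.3]
finger_gap: 0.0001
```

```bash
python3 -c "
from geo import *
np.set_printoptions(precision=4,suppress=True)
p,R,s=pose(); print(p,R[:,0],R[:,2],s['force'],s['finger_gap'],s['t'],'to key',(np.array([.5154,-.0449,.0375])-p)*1000)"
```

```text
[ 0.5133 -0.0453  0.0463] [ 0.0017  0.0009 -1.    ] [-0.0736  0.9973  0.0007] [-0.8437  0.3041  0.2761] 0.00012891744530844681 40.75 to key [ 2.1247  0.4349 -8.7884]
```

Emit:
drive_tool([
  [[1.5,0.3,-3,0,0,0,1],[1.5,0.3,-7,0,0,0,1],[1.5,0.3,-9,0,0,0,1],[1.5,0.3,-10.5,0,0,0,1],[1.5,0.3,-12,0,0,0,1],[1.5,0.3,-13.5,0,0,0,1],[1.5,0.3,-14.2,0,0,0,1],[1.5,0.3,-14.2,0,0,0,1],[1.5,0.3,-14.2,0,0,0,1]],
])

```text
t: 41.65
eef_pos: [0.5146, -0.0455, 0.0332]
eef_rot: [-0.481, 0.519, -0.481, -0.517]
force: [-3.2, -2.6, 18.9]
finger_gap: 0.0001
```

The span key stopped at the same depth (0.0332) with 19 N. I'll retreat and check everything.

Emit:
drive_tool([
  [[0,0,3,0,0,0,1],[0,0,20,0,0,0,1],[0,0,70,0,0,0,1],[0,0,120,0,0,0,1],[-20,0,170,0,0,0,1],[-60,-40,220,0,0,0,1],[-60,-90,220,0,0,0,1],[-60,-140,220,0,0,0,1],[-60,-140,220,0,0,0,1],[-60,-140,220,0,0,0,1]],
])

```text
t: 42.65
eef_pos: [0.4531, -0.1893, 0.2508]
eef_rot: [0.483, -0.516, 0.483, 0.516]
force: [-0.4, 0.4, 0.1]
finger_gap: -0.0002
```

```bash
python3 cov.py end_ side top
python3 - <<'E'
from h import *
np.set_printoptions(precision=4,suppress=True)
im,d,ci=grab("side")
for t in "big_weight small_weight spatula spatula_tip spatula_handle count_tray date_stamp stapler blister_0".split():
    print(t,[(w("side",x["xyz"],ci).round(4),round(x["conf"],2)) for x in nets.tip_of(t,"side")[:1]])
cv2.imwrite("pics/end_crop.png",cv2.resize(im[120:340,210:430],(600,600),interpolation=2)[:,:,::-1])
E
```

```text
[ 0.4531 -0.1893  0.2508] [-0.383   0.4245  0.0752] -0.0001834980541695369 42.65 tip rel notch [  60.2727 -165.0453  212.9377] [ 1.1932  0.5195 -1.2106  2.0728  0.6015  0.9635  1.2948]
side edge [ -1.2 -70.8  49.2] 0.56
cover 0.55 318 lo [-33.2 -72.2   3.2] hi [ 32.5 -52.2  50.7] slope [  -2.42 -123.52]
top edge [  1.6 -72.4  50.2] 0.71
cover 0.48 208 lo [-34.1 -71.7   1.3] hi [ 30.4 -50.8  50.6] slope [  -2.33 -116.62]
big_weight [(array([0.6142, 0.0159, 0.0619]), 0.65)]
small_weight [(array([ 0.4335, -0.2436,  0.01  ]), 0.69)]
spatula [(array([0.4512, 0.2728, 0.0187]), 0.54)]
spatula_tip [(array([0.534 , 0.2701, 0.0217]), 0.55)]
spatula_handle [(array([0.4205, 0.2752, 0.0249]), 0.49)]
count_tray [(array([0.4488, 0.2679, 0.0021]), 0.79)]
date_stamp [(array([ 0.6796,  0.2636, -0.0002]), 0.51)]
stapler [(array([0.7487, 0.2415, 0.0005]), 0.77)]
blister_0 [(array([ 0.6481, -0.2707,  0.0036]), 0.93)]
```

View pics/end_crop.png

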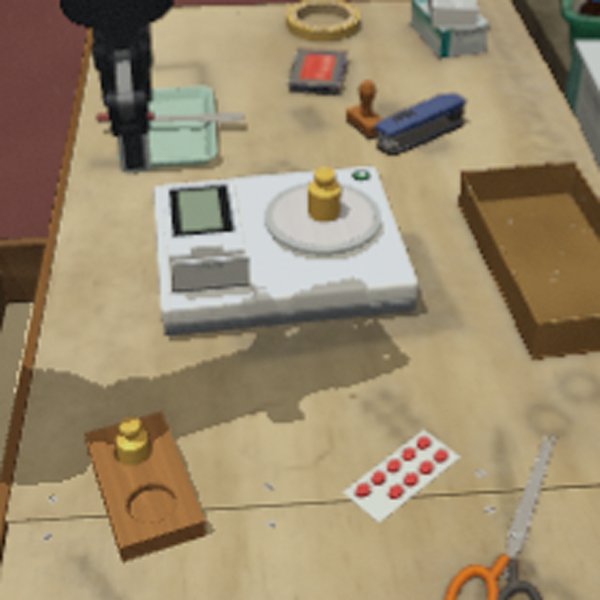

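The big weight stands upright mid-pan at (323,195) and the cover is open at (210,270). The spatula lies across the tray at (170,118), the small weight is in its block at (132,440), and nothing else has moved. I'm handing the job in.

```bash
python3 -c "
from cell import job
print(job.finish_job())"
```

```text
the job is handed in; nothing more can be done
None
```

The calibration was carried out in the order you asked and handed in after about 43 s of the 72 s allowed; no verdict was reported.

- **Cover:** I levered it up with the spatula blade through the notch at 45° and carried it to about 112° with the blade alone. It was still there in the last side and top views.
- **Spatula:** it lies flat across the tray again, within about 2 mm of where it started. The tray did not move.
- **Zero key:** pressed with the pan empty until it stopped, at 16–22 N and about 4.3 mm below its rest height. I had no direct reading of the key's travel, so "fully down" rests on that hard stop.
- **Weight:** the large brass weight stands upright, measured at (0.612, 0.014), within about 3 mm of the pan's centre.
- **Span key:** pressed after the weight was set, to the same depth with 19 N. I did not press further to confirm its stop as I did for the zero key.

The small weight and the tracked bystanders (stamp, stapler, blister strip) read within a few millimetres of their first positions in the last side view. The networks gave a few false detections on the way; I rejected them against the known sizes and the pictures. No check failed.

I regrasped the spatula once before lifting it because joint 7 would have passed its limit.

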